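# Clear the balance pan and run its guarded adjustment with the check weight

### The arm

A 6-joint arm with a two-finger parallel gripper is mounted at the origin on the work surface. World frame = base frame: x ahead of the robot, y to its left, z up, the work surface at z = 0. Lengths are in m, angles in rad, forces in N, time in s.
With the tool pointing down it reaches from about 0.275 to 0.75 m from the base axis. Payload 10.2 kg.
Tool frame: the origin (TCP) lies midway between the tips of the shut fingers; the grasp point (between the pads) lies 19 mm behind it (env.hold_point_z is the distance from the TCP to the grasp point, in m); z points along the fingers, y is the line along which they close (so a half turn about z gives the same grasp; the last joint's range is limited). The gripper opens to 85 mm and grips with 20 to 120 N. Pads are 22 mm wide; open, the fingers measure 114 mm over their backs; the gripper's body (76 mm by 85 mm) begins 54 mm behind the grasp point. The pads swing forward as they close: fully open they stand 13 mm farther back than shut.
Start: joints at [0.947, 0.313, 1.498, -0, 1.331, -0.223], TCP at [0.205, 0.483, 0.231] pointing down, gripper open.
Joint ranges: [-2.94, 2.94], [-0.97, 2.17], [0.19, 2.56], [-1.23, 4.37], [0.02, 3.11], [-2.88, 2.88]. Speed limits (rad/s): [2.39, 2.39, 3.01, 3.14, 3.14, 3.14].

### API

Orientations are given as a unit quaternion [x, y, z, w].
In Python, from bench import env, kinematics, monitor, eyes, job gives the robot as it stands. The module is installed in compiled form; this text tells all that it offers. Calls block until the motion is done:
- env.reach(position, orientation): joint-space move of the TCP to a pose.
- env.movel(position, velocity=0.15, frame=None, guard=None): straight line of the TCP; frame=None keeps the orientation; velocity is the mean speed in m/s. With guard (N) it stops when the force on the tool has changed by that much, and returns True; else False.
- env.set_joints(angles): joint-space move.
- env.release() and env.close_gripper(effort=None): open the fingers fully, or close them until they stop; effort is the grip in N (None keeps the last).
- env.hold(seconds).
- kinematics.ik(position, orientation): joint angles nearest the present ones, or None.
- monitor.sense(): the state.
- eyes.grab_frame(name): name is "side" or "top" or "wrist"; returns a dict with "frame" (384x512x3 uint8, red, green, blue), "mtx" (3x3 intrinsics, pixels), "view" (4x4, takes a point from world to camera coordinates). Camera axes: x right, y down, z forward; pixel columns grow to the right and rows downward; lengths in m; the calibration is good to about 2 mm. A picture is of the moment at which its call begins. There is no depth.
A pose or a line that the arm cannot do raises env.MotionError and nothing moves.
- job.hand_in(): hands the job in; it is judged then, once.
The state is a dict: "clock": time; "joints": joint angles; "qvel": joint speeds; "joint_efforts": joint torques, N m; "position": TCP position; "ee_rot": TCP orientation; "contact_force": force on the tool from outside, world axes, zero at the start; "ft_torque": the same for the moment, N m; "finger_gap": opening from 0.0 (shut) to 1.0 (fully open); "gripper_force": force on a finger pad.
Only numpy, scipy, OpenCV 4.12 (cv2) and the standard library are available. Lean on these libraries where they do the work, as an engineer would, in place of code of your own. Each camera call takes 0.05 s, during which the arm holds its last target. There are 200 camera calls.

### The job

First wipe all the pot shards off the balance pan into the waste tray at its side with the scraper block (only ones that miss the tray may be picked up by hand), and put the scraper back on its mat, standing on its foot. Then stand the check weight centred on the pan, setting it down gently, let go of it, and only then slide the safety catch fully aside and press the button it uncovered right down while the weight stands on the pan. Finally slide the catch fully shut again and stand the weight back in the middle of its coaster; never push the pan down to its stop, and leave the bottle and the tip box where they are.

Things in the scene. Friction and masses are not known exactly. Their poses are not given: they have to be found in the camera images.
- balance: white laboratory balance, fixed in an episode but standing elsewhere each time; origin at the bench, under its middle. Its own x points from the low console (45 mm high, nearest the robot) to the pan behind, its y to the left seen from the robot, z up. All offsets 'in the balance frame' below use these axes
- pan_c (a point): centre of the top face of the flat steel pan (160 mm along the balance's x, 170 mm along y, 6 mm thick, no rim), 60 mm in +x of the balance origin and 85 mm above the bench when unloaded; it overhangs the housing on both y sides. Moves with the pan
- pan (a joint): how far the sprung pan has sunk, m: 0 unloaded (the shards do not move it), stiffness 1200 N/m after about 1 N, about 4 mm under the check weight, stop at 0.014
- tray_in (a point): centre of the inner floor (3 mm above the bench) of the open aluminium waste tray fixed to the balance's -y side: inside 174 mm along x, 134 mm along y, walls 32 mm high; its inner wall lies under the pan's edge, so shards wiped over the pan's -y edge fall into it
- catch_tab (a point): middle of the upright grip tab of the safety catch on the console: tab 40 mm along the balance's x, 12 mm thick along y, 30 mm tall (this point is 15 mm below its top, about 77 mm above the bench), on a dark steel plate 66 x 46 mm, 5 mm thick, that hides the button. Catch and tab slide along the balance's +y
- catch (a joint): travel of the catch along the balance's +y, m: 0 fully shut over the button, 0.055 fully aside; stays where it is left, about 1.2 N of friction
- button_top (a point): centre of the top face of the round grey release button, 34 mm across, 56 mm above the bench, at (-100, -30) mm in the balance frame, right under the shut catch; two rails 11 mm tall run along y, 27 mm to each x side of it. Moves with the button
- button (a joint): travel of the button downward, m: 0 up, 0.006 right down (about 5 N), springs back
- scraper_c (a point): centre (29 mm above its underside) of the scraper block: a heavy white foot 130 mm along its own x, 50 mm along its y, 20 mm tall, with a wooden grip bar on top 90 mm along x, 22 mm thick along y, up to 58 mm above the underside; 0.25 kg
- mat_top (a point): centre of the top face (2 mm above the bench) of the cork mat, 150 x 90 mm (long along its own x), on which the scraper starts and to which it returns; fixed
- weight_c (a point): centre (34 mm above its underside) of the steel check weight: body 50 mm across and 38 mm tall, above it a 20 mm neck and a knob 28 mm across from 51 to 66 mm, 68 mm tall in all; about 0.6 kg
- coaster_top (a point): centre of the top face (6 mm above the bench) of the round cork coaster, 100 mm across, on which the weight starts and to which it returns; fixed
- bottle_c (a point): centre of a glass bottle with an orange cap, 70 mm across, 160 mm tall: leave alone
- tipbox_c (a point): centre of a green pipette tip box 120 x 85 x 60 mm: leave alone
- shard0_c (a point): centre of a loose terracotta pot shard 28 x 20 x 8 mm, lying flat on the pan at first; absent in some starts
- shard1_c (a point): centre of a loose terracotta pot shard 26 x 22 x 8 mm, lying flat on the pan at first; absent in some starts
- shard2_c (a point): centre of a loose terracotta pot shard 30 x 18 x 8 mm, lying flat on the pan at first; absent in some starts
- shard3_c (a point): centre of a loose terracotta pot shard 28 x 20 x 8 mm, lying flat on the pan at first; absent in some starts
- shard4_c (a point): centre of a loose terracotta pot shard 26 x 22 x 8 mm, lying flat on the pan at first; absent in some starts
- shard5_c (a point): centre of a loose terracotta pot shard 30 x 18 x 8 mm, lying flat on the pan at first; absent in some starts
There are look-alikes about, which are no part of the job. Several things look just like the part that bears coaster_top: the one meant starts farthest from the robot's base.

How it is judged:
On the way, in this order (a step that is already met when the one before it is completed fails the run):
1. the scraper is brought to the pan (horizontal distance between scraper_c and pan_c below 0.14 m and z of scraper_c in the frame of pan_c between 0.02 and 0.06 m), for 0.1 s.
2. all shards lie in the waste tray (x of shard0_c in the frame of tray_in between -0.088 and 0.088 m and y of shard0_c in the frame of tray_in between -0.068 and 0.068 m and z of each of shard0_c, shard1_c, shard2_c, shard3_c, shard4_c, shard5_c in the frame of tray_in below 0.035 m and x of shard1_c in the frame of tray_in between -0.088 and 0.088 m and y of shard1_c in the frame of tray_in between -0.068 and 0.068 m and x of shard2_c in the frame of tray_in between -0.088 and 0.088 m and y of shard2_c in the frame of tray_in between -0.068 and 0.068 m and x of shard3_c in the frame of tray_in between -0.088 and 0.088 m and y of shard3_c in the frame of tray_in between -0.068 and 0.068 m and x of shard4_c in the frame of tray_in between -0.088 and 0.088 m and y of shard4_c in the frame of tray_in between -0.068 and 0.068 m and x of shard5_c in the frame of tray_in between -0.088 and 0.088 m and y of shard5_c in the frame of tray_in between -0.068 and 0.068 m), for 0.2 s.
3. the check weight stands upright within 12 mm of the pan's centre, let go, with the catch still shut (horizontal distance between weight_c and pan_c below 0.012 m and angle between weight_c's own z axis and vertical below 0.1 rad and value of joint pan above 0.002 m and contact force between the fingers and weight below 0.05 N and value of joint catch below 0.006 m), for 0.3 s.
4. with the weight on the pan, the catch is slid fully aside (horizontal distance between weight_c and pan_c below 0.012 m and angle between weight_c's own z axis and vertical below 0.1 rad and value of joint pan above 0.002 m and contact force between the fingers and weight below 0.05 N and value of joint catch above 0.05 m), for 0.1 s.
5. with the weight within 12 mm of the pan's centre, the uncovered button is pressed right down (horizontal distance between weight_c and pan_c below 0.012 m and angle between weight_c's own z axis and vertical below 0.1 rad and value of joint pan above 0.002 m and contact force between the fingers and weight below 0.05 N and value of joint button above 0.0045 m and value of joint catch above 0.045 m), for 0.1 s.
At the end, for the whole second after the job is handed in: All shards lie in the waste tray, the scraper stands on its foot within 25 mm of the middle of its mat, the weight stands upright at rest within 18 mm of the middle of its coaster, the catch is shut (within 4 mm), and pan and button are up (all of step 2 and horizontal distance between scraper_c and mat_top below 0.025 m and angle between each of scraper_c, weight_c's own z axis and vertical below 0.1 rad and height (world z) of scraper_c below 0.038 m and horizontal distance between weight_c and coaster_top below 0.018 m and height (world z) of weight_c below 0.048 m and value of joint catch below 0.004 m and value of joint each of button, pan below 0.0015 m and linear speed of each of weight, scraper below 0.01 m/s); the robot touches nothing.
It fails at once if the pan is pushed down to its stop (more than 12.5 mm) (value of joint pan above 0.0125 m).
It fails at once if a shard on the pan is touched with the fingers ((contact force between the fingers and shard0 above 0.3 N and z of shard0_c in the frame of pan_c above -0.004 m) or (contact force between the fingers and shard1 above 0.3 N and z of shard1_c in the frame of pan_c above -0.004 m) or (contact force between the fingers and shard2 above 0.3 N and z of shard2_c in the frame of pan_c above -0.004 m) or (contact force between the fingers and shard3 above 0.3 N and z of shard3_c in the frame of pan_c above -0.004 m) or (contact force between the fingers and shard4 above 0.3 N and z of shard4_c in the frame of pan_c above -0.004 m) or (contact force between the fingers and shard5 above 0.3 N and z of shard5_c in the frame of pan_c above -0.004 m)).
It fails at once if the bottle or the tip box is moved more than 20 mm (distance of any of bottle_c, tipbox_c from where it was at the start of the episode above 0.02 m).
Of shard0, shard1, shard2, shard3, shard4, shard5 only 2 to 6 are there at a start; the rules pass over those that are not, and their reading is None.
At some moment in a run one of weight, scraper may be knocked a few centimetres aside while the robot is not near it.
It also fails if it takes over 192 s, if anything falls off the work surface, if the arm or the gripper's body presses on something with over 40 N, if the wrist force passes 120 N, or if a joint passes its speed limit or range.

## Working session

There is one attempt and no reset: what is moved stays moved. The work goes in short steps, each a Python script; the robot and the scene stay as the last script left them, time stands still between calls to the robot, and variables do not carry over. Pictures are saved under pics/ and viewed, at most 14 in all, crops included, and the job is handed in when it is done.

```bash
mkdir -p pics; cat > h.py <<'E'
import numpy as np, cv2
from scipy.spatial.transform import Rotation as R
from bench import env, kinematics, monitor, eyes, job
def snap(n,fn,crop=None,scale=1):
    f=eyes.grab_frame(n); im=f["frame"][:,:,::-1]
    np.savez('pics/'+fn+'.npz',frame=f["frame"],mtx=f["mtx"],view=f["view"])
    if crop: im=im[crop[1]:crop[3],crop[0]:crop[2]]
    im=cv2.resize(im,None,fx=scale,fy=scale,interpolation=cv2.INTER_CUBIC)
    cv2.imwrite('pics/'+fn+'.png',im); return f
def load(fn): return np.load('pics/'+fn+'.npz')
def px2w(f,u,v,z):
    K=f["mtx"];T=f["view"];r=T[:3,:3].T@np.linalg.inv(K)@np.array([u,v,1.]);c=-T[:3,:3].T@T[:3,3]
    return c+r*(z-c[2])/r[2]
def w2px(f,p):
    q=f["mtx"]@(f["view"]@np.append(p,1))[:3]; return q[:2]/q[2]
def down(yaw):  # tool z down, tool y (closing line) at angle yaw in the world
    y=np.array([np.cos(yaw),np.sin(yaw),0]);z=np.array([0,0,-1.]);x=np.cross(y,z)
    return R.from_matrix(np.c_[x,y,z]).as_quat()
def st(): 
    s=monitor.sense(); print('t%.1f'%s['clock'],'p',np.round(s['position'],4),'F',np.round(s['contact_force'],1),'gap%.3f'%s['finger_gap'],'gf%.1f'%s['gripper_force']); return s
E
python3 - <<'E'
from h import *
for n in('top','side'):
    f=snap(n,n+'0',scale=1.56); print(n,f['mtx'].round(1).tolist(),f['view'].round(3).tolist())
st()
E
```

```text
top [[456.3, 0.0, 251.9], [0.0, 456.3, 182.7], [0.0, 0.0, 1.0]] [[-0.027, -0.999, -0.023, 0.072], [-0.997, 0.029, -0.065, 0.469], [0.066, 0.021, -0.998, 1.273], [0.0, 0.0, 0.0, 1.0]]
side [[497.2, 0.0, 253.6], [0.0, 497.2, 189.3], [0.0, 0.0, 1.0]] [[-0.846, -0.532, -0.02, 0.454], [-0.389, 0.644, -0.659, 0.204], [0.364, -0.55, -0.752, 1.518], [0.0, 0.0, 0.0, 1.0]]
t0.1 p [0.2047 0.4832 0.2308] F [-0.6  0.8  1. ] gap1.004 gf0.0
```

View pics/top0.png

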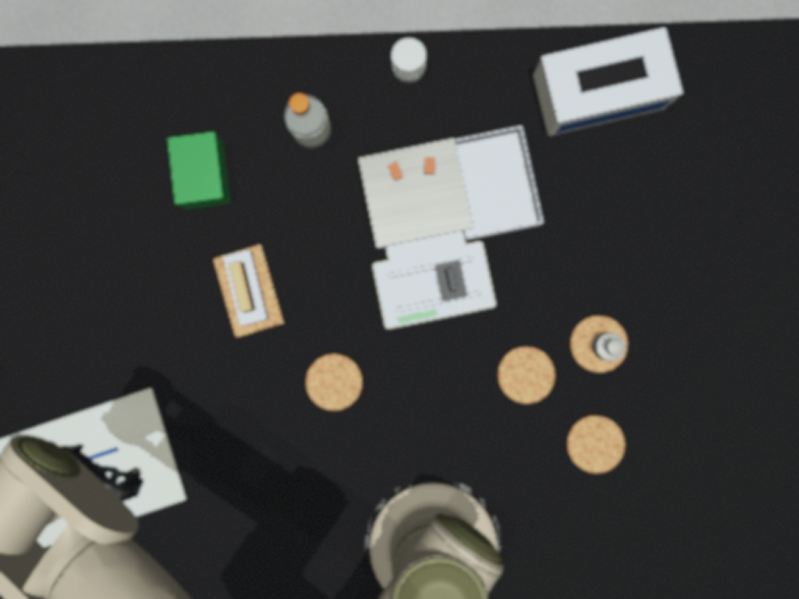

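View pics/side0.png

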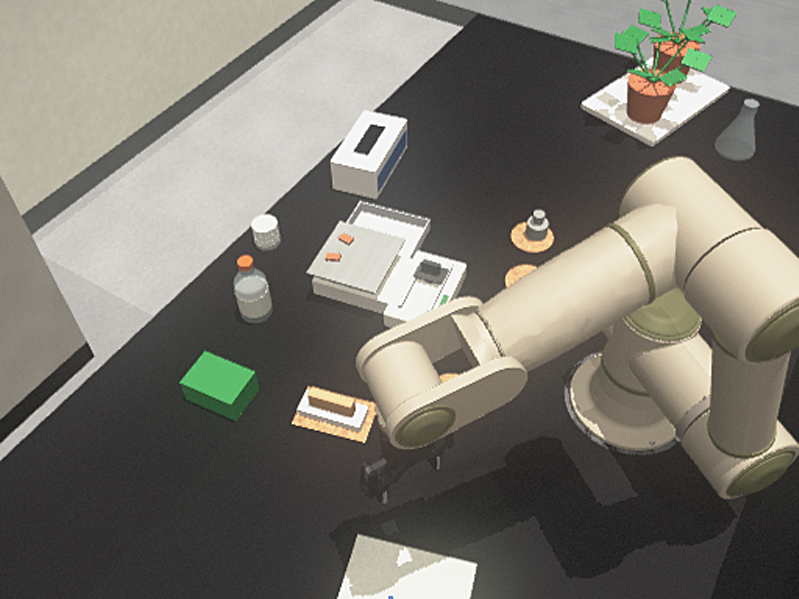

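The top view shows two shards on the pan (px 395,171 and 430,165), the tray to the right, and the catch at 450,281. The scraper is on its mat at 248,290, and the weight is on the coaster at 599,344, which is the farthest one. I'll enlarge crops next.

```bash
python3 - <<'E'
from h import *
f=load('top0')['frame'][:,:,::-1]
a=cv2.resize(f[78:214,225:350],None,fx=4.4,fy=4.4,interpolation=cv2.INTER_CUBIC)
cv2.imwrite('pics/c1.png',a)
b=cv2.resize(f[150:220,130:190],None,fx=6,fy=6,interpolation=cv2.INTER_CUBIC)
c=cv2.resize(f[195:245,355:410],None,fx=7,fy=7,interpolation=cv2.INTER_CUBIC)
m=np.zeros((420,760,3),np.uint8);m[:420,:360]=b;m[:350,370:755]=c
cv2.imwrite('pics/c2.png',m)
E
```

```text
(no output)
```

View pics/c1.png

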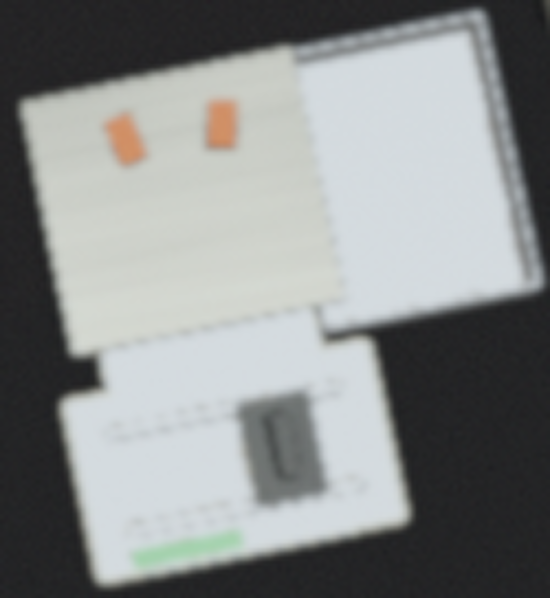

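View pics/c2.png

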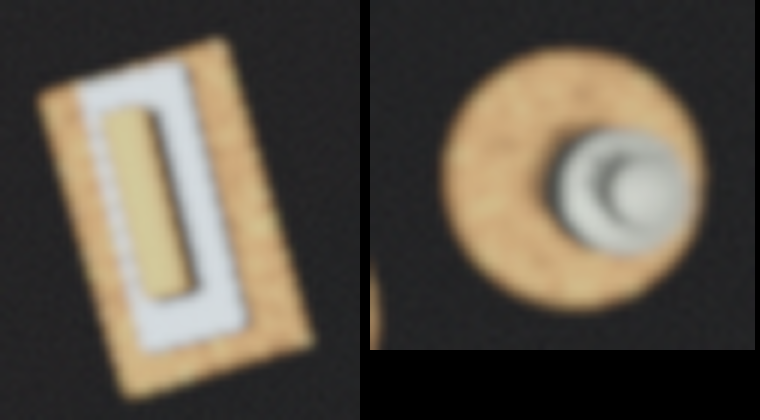

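The crops give pan corners (20,101),(293,46),(343,299),(73,355) and the catch plate around (282,448) in crop 1. In crop 2 the grip bar spans (105,112)–(193,290), with the coaster and weight at right. Converting these to world coordinates.

```bash
python3 - <<'E'
from h import *
f=load('top0')
def P(pts,s,o,z): return np.array([px2w(f,u/s+o[0]-.5*(1-1/s),v/s+o[1]-.5*(1-1/s),z) for u,v in pts])
def rect(n,w):
    c=w.mean(0); a=(w[1]+w[2]-w[0]-w[3])/2; b=(w[0]+w[1]-w[2]-w[3])/2
    print(n,c.round(4),'u',np.linalg.norm(a).round(4),np.degrees(np.arctan2(a[1],a[0])).round(2),'v',np.linalg.norm(b).round(4),np.degrees(np.arctan2(b[1],b[0])).round(2)); return c
o1=(225,78)
rect('pan',P([(20,101),(293,46),(343,299),(73,355)],4.4,o1,.085))
rect('plate',P([(238,404),(308,391),(326,492),(256,505)],4.4,o1,.062))
rect('console',P([(58,400),(374,335),(412,520),(100,587)],4.4,o1,.045))
rect('sh',P([(105,125),(130,113),(147,158),(126,167)],4.4,o1,.093))
rect('sh',P([(210,100),(238,100),(236,149),(207,148)],4.4,o1,.093))
o2=(130,150)
rect('mat',P([(38,97),(222,38),(314,345),(130,400)],6,o2,.002))
rect('grip',P([(105,112),(148,105),(193,290),(150,299)],6,o2,.06))
rect('foot',P([(80,92),(185,62),(245,328),(142,352)],6,o2,.022))
o3=(355,195)
print('coaster',P([(573.5-370,178)],7,o3,.006),'knob',P([(648-370,190)],7,o3,.074),'body',P([(622-370,190)],7,o3,.044))
for n,e in(('bottle',(307,135)),('tipbox',(195,168)),):print(n,px2w(f,e[0]/1.5625,e[1]/1.5625,.0))
E
```

```text
pan [0.6265 0.0146 0.085 ] u 0.1697 -80.14 v 0.1602 9.68
plate [ 0.474  -0.0429  0.062 ] u 0.044 -81.1 v 0.0636 8.21
console [ 0.4683 -0.0148  0.045 ] u 0.2011 -79.75 v 0.1195 10.33
sh [0.6623 0.0472 0.093 ] u 0.0154 -67.0 v 0.0293 21.71
sh [ 0.6706 -0.0115  0.093 ] u 0.0174 -92.89 v 0.03 -4.66
mat [0.4696 0.3258 0.002 ] u 0.0922 -74.4 v 0.1533 15.97
grip [0.4745 0.3249 0.06  ] u 0.02 -81.12 v 0.088 12.83
foot [0.4739 0.3273 0.022 ] u 0.0507 -77.07 v 0.1279 12.28
coaster [[ 0.35578874 -0.3091573   0.006     ]] knob [[ 0.35206546 -0.31928328  0.074     ]] body [[ 0.35150741 -0.3177661   0.044     ]]
bottle [0.75731779 0.21236061 0.        ]
tipbox [0.70190354 0.42279895 0.        ]
```

```bash
cat >> h.py <<'E'
YB=np.radians(9.9); BX=np.array([np.cos(YB),np.sin(YB),0]); BY=np.array([-np.sin(YB),np.cos(YB),0])
PAN=np.array([.6265,.0146,.085]); ORG=PAN-.06*BX-[0,0,.085]
def B(x,y,z): return ORG+x*BX+y*BY+[0,0,z]
def ori(p,yaw):
    j0=np.array(monitor.sense()['joints']); best=None
    for k in(0,np.pi):
        q=kinematics.ik(p,down(yaw+k))
        if q is not None and (best is None or np.abs(q-j0).max()<best[0]): best=(np.abs(q-j0).max(),down(yaw+k))
    return best[1]
E
python3 - <<'E'
from h import *
yaw=np.radians(102.5); g=np.array([.4742,.3257,.027])
up=g+[0,0,.13]; q=ori(up,yaw)
env.reach(up,q); snap('wrist','w1',scale=1.56)
env.movel(g+[0,0,.0],.08,guard=8); st()
env.close_gripper(40); s=st()
env.movel(g+[0,0,.13],.1); st()
E
```

```text
t3.1 p [0.4744 0.3258 0.0274] F [-1.4 -0.2 -0.1] gap1.003 gf0.0
t3.7 p [0.4743 0.3258 0.0272] F [-0.4 -0.2  2.5] gap0.253 gf40.6
t5.2 p [0.4739 0.3256 0.1563] F [-0.2 -0.1 -3.3] gap0.250 gf40.0
```

```bash
python3 - <<'E'
from h import *
yaw=YB+np.pi/2
p=B(.08,.088,.085+.025+.05); q=ori(p,yaw)
c=np.array(monitor.sense()['position']); 
env.movel([c[0],c[1],.17],.15)
env.movel(B(.08,.088,.17),.15,frame=q); st()
print(env.movel(B(.08,.088,.116),.1)); env.hold(.3); st()
print(env.movel(B(.08,.088,.105),.015,guard=2)); s=st()
snap('side','s1',(180,110,320,210),5.5)
E
```

```text
t7.4 p [0.6308 0.1053 0.1701] F [-0.6 -0.4 -2.5] gap0.251 gf40.0
False
t8.4 p [0.6312 0.1047 0.1164] F [-0.8  0.  -3. ] gap0.250 gf40.0
True
t8.9 p [0.6309 0.1047 0.1083] F [0.5 0.  0.7] gap0.253 gf40.4
```

View pics/s1.png

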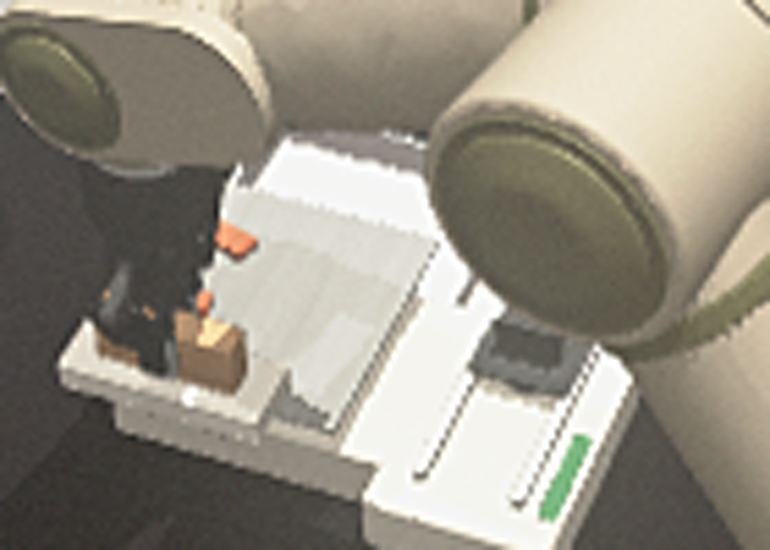

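The scraper's foot is on the pan edge beside the shards. Now I'll wipe.

```bash
python3 - <<'E'
from h import *
env.movel(B(.08,.088,.1105),.02)
env.movel(B(.08,-.06,.1105),.06); st()
env.movel(B(.08,-.095,.1105),.03); st(); env.hold(.3)
env.movel(B(.08,-.095,.17),.1)
c=B(.06,.15,.17); env.movel(c,.2)
snap('top','t2',(210,68,370,188),5)
E
```

```text
t11.8 p [ 0.6565 -0.0409  0.1105] F [-0.8  0.2 -2. ] gap0.253 gf40.0
t13.2 p [ 0.6625 -0.0754  0.1105] F [-0.6 -0.7 -2.3] gap0.253 gf40.0
```

View pics/t2.png

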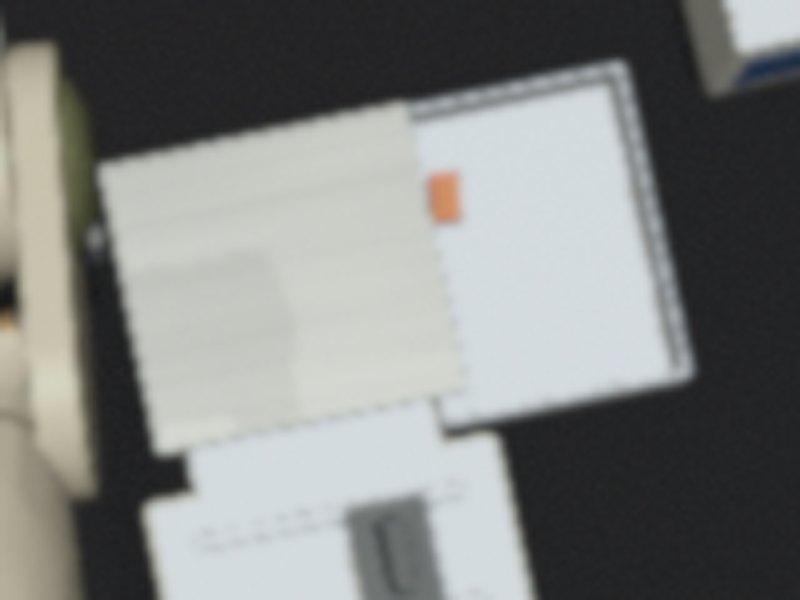

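The pan is clear. One shard shows in the tray at (445,198), and the other is probably hidden beneath the pan edge. I'll put the scraper back, then look over the tray.

```bash
python3 - <<'E'
from h import *
yaw=np.radians(106); m=np.array([.4696,.3258,0]); p=m+[0,0,.17]
env.movel(p,.2,frame=ori(p,yaw)); env.movel(m+[0,0,.034],.15); env.hold(.2)
print(env.movel(m+[0,0,.022],.015,guard=2)); st()
env.release(); env.movel(m+[0,0,.17],.15)
# look over tray
t=B(.07,-.19,.30)
env.reach(t,ori(t,YB+np.pi/2)); st()
f=snap('wrist','w2',scale=1.56); print(w2px(f,B(.06,-.155,.003))*1.56, w2px(f,B(.06,-.085,.085))*1.56)
E
```

```text
True
t18.6 p [0.4696 0.3258 0.0272] F [ 0.2 -1.3  3.9] gap0.252 gf41.0
t22.4 p [ 0.6692 -0.1696  0.2999] F [-0.2  0.1  0.2] gap1.004 gf0.0
[433.50657438 221.03302638] [531.97872113 238.18166694]
```

View pics/w2.png

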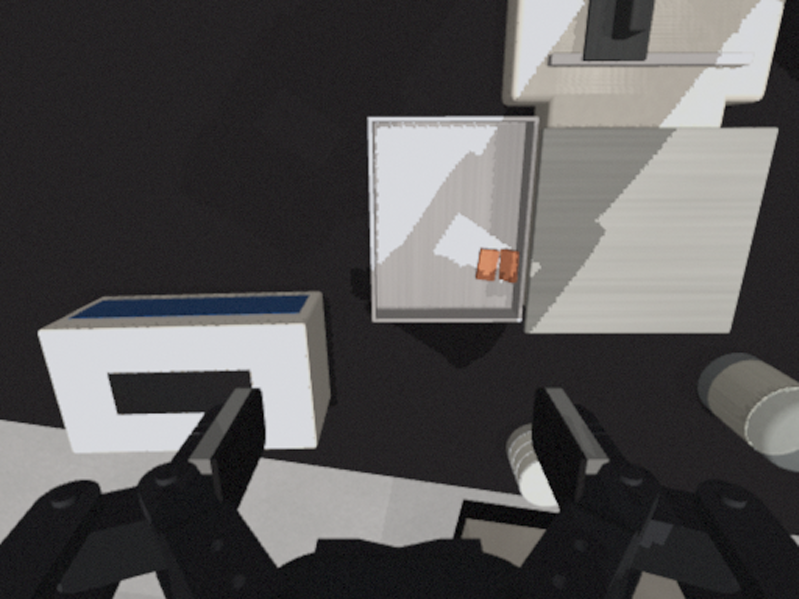

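Both shards lie in the tray, at (487,263) and (509,264). Next is the weight.

```bash
python3 - <<'E'
from h import *
w=np.array([.3518,-.3187,.25]); a=np.arctan2(w[1],w[0])+np.pi/2
env.reach(w,ori(w,a)); st()
f=snap('wrist','w3',scale=1.56); print(f['view'].round(3).tolist(),[ (w2px(f,p)*1.56).round(0) for p in ([.3518,-.3187,.074],[.3518,-.3187,.044],[.3558,-.3092,.006])])
E
```

```text
t23.7 p [ 0.3525 -0.3188  0.2503] F [ 0.1 -0.3 -0. ] gap1.000 gf0.0
[[0.671, 0.741, 0.0, -0.001], [0.703, -0.637, 0.318, -0.498], [0.235, -0.213, -0.948, 0.247], [0.0, 0.0, 0.0, 1.0]] [array([397., 263.]), array([397., 254.]), array([408., 239.])]
```

View pics/w3.png

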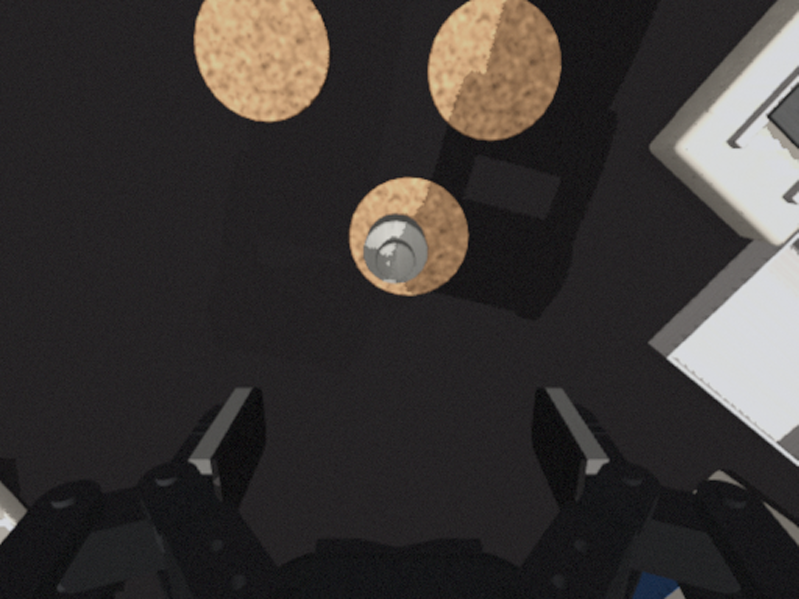

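The weight is at (396,250), with its knob at (395,260), and the coaster is centred at (409,236). Everything is about where expected.

```bash
python3 - <<'E'
from h import *
f=load('w3')
k=px2w(f,395/1.56,260/1.56,.074); b=px2w(f,396/1.56,250/1.56,.044); c=px2w(f,409/1.56,236/1.56,.006); print(k,b,c)
w=(k+b)/4+np.array([.3518,-.3187,0])/2; w[2]=0; print(w)
a=np.arctan2(w[1],w[0])+np.pi/2; q=ori(w+[0,0,.2],a)
env.movel(w+[0,0,.12],.15,frame=q); st()
print(env.movel(w+[0,0,.006+.008],.06,guard=6)); st()
env.close_gripper(50); st(); env.movel(w+[0,0,.17],.1); st()
f=snap('wrist','w4',scale=1.56)
E
```

```text
[ 0.34926508 -0.3178659   0.074     ] [ 0.3493806  -0.31718712  0.044     ] [ 0.35407385 -0.307014    0.006     ]
[ 0.35056142 -0.31811326  0.        ]
t24.8 p [ 0.3509 -0.3185  0.1207] F [-0.5 -0.4  0.2] gap1.003 gf0.0
False
t26.7 p [ 0.3507 -0.3182  0.0142] F [-0.2 -0.1 -0.7] gap1.004 gf0.0
t27.1 p [ 0.3506 -0.3184  0.0145] F [-2.5 -0.1  6.1] gap0.562 gf52.1
t28.9 p [ 0.3504 -0.3179  0.1695] F [-0.2 -0.5 -6.6] gap0.563 gf52.4
```

View pics/w4.png

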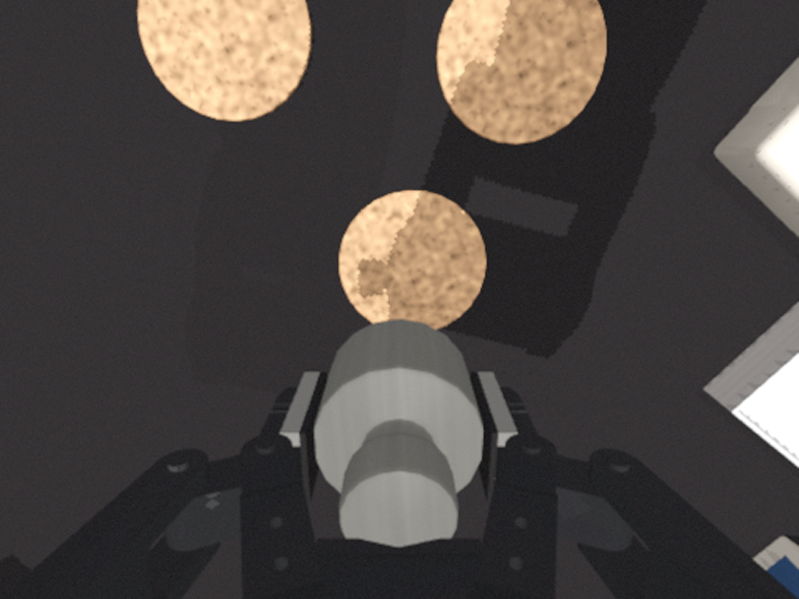

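The weight is held upright. Now to the pan.

```bash
python3 - <<'E'
from h import *
p=PAN+[0,0,.085]; q=ori(p,YB+np.pi/2)
env.movel(p,.15,frame=q); env.movel(PAN+[0,0,.017],.1); env.hold(.3); st()
print(env.movel(PAN+[0,0,-.002],.01,guard=4.5)); env.hold(.2); st()
env.release(); st(); env.movel(PAN+[0,0,.1],.1)
p=B(-.2,-.0,.30); env.reach(p,ori(p,YB+np.pi/2)); st()
f=snap('top','t5'); 
for n,c,z in(('body',PAN,.119),('knob',PAN,.149)): print(n,w2px(f,[*c[:2],z]))
cv2.imwrite('pics/t5.png',cv2.resize(f['frame'][78:214,225:350,::-1],None,fx=4.4,fy=4.4,interpolation=cv2.INTER_CUBIC))
E
```

```text
t33.1 p [0.6266 0.0146 0.1024] F [ 0.2  0.7 -6.1] gap0.560 gf52.5
True
t34.4 p [0.6259 0.0146 0.0894] F [ 3.  -0.4 -1.1] gap0.559 gf53.1
t34.9 p [0.6252 0.0148 0.089 ] F [-0.5  0.5  0.4] gap1.001 gf0.0
t37.1 p [ 0.371  -0.0302  0.2998] F [ 0.8  0.6 -0.6] gap1.001 gf0.0
body [266.08309022 120.45992256]
knob [266.17396084 118.0965869 ]
```

View pics/t5.png

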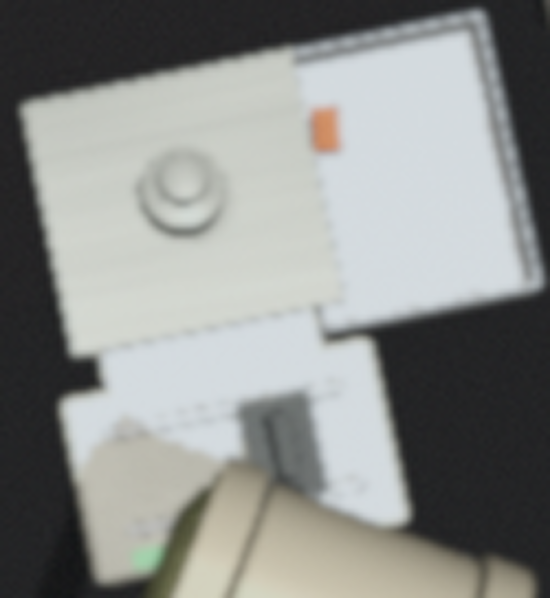

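The weight stands within about 2 mm of the pan centre. Now the catch and the button.

```bash
python3 - <<'E'
from h import *
p=B(-.1,-.03,.16); env.reach(p,ori(p,YB+np.pi/2))
print(env.movel(B(-.1,-.03,.0675),.06,guard=5)); st()
env.close_gripper(20); st()
print(env.movel(B(-.1,.030,.0675),.04,guard=7)); env.hold(.2); s=st()
d=np.array(s['position'])-B(-.1,-.03,0); print('travel',d@BY)
E
```

```text
False
t39.6 p [ 0.4742 -0.0425  0.0678] F [-0.9  0.4  0.4] gap0.997 gf0.0
t40.2 p [ 0.4741 -0.0425  0.0676] F [-0.1  0.2  1.5] gap0.143 gf25.4
True
t41.7 p [0.4644 0.0115 0.0676] F [ 0.6 -1.3  3.6] gap0.132 gf25.7
travel 0.054793796432863445
```

```bash
python3 - <<'E'
from h import *
env.release(); env.movel(B(-.1,.025,.13),.1)
env.close_gripper(20); env.movel(B(-.1,-.03,.13),.1); env.movel(B(-.1,-.03,.065),.06); env.hold(.2); st()
print(env.movel(B(-.1,-.03,.046),.015,guard=10)); st(); env.hold(.4); st()
env.movel(B(-.1,-.03,.13),.08)
p=B(-.2,-.0,.30); env.reach(p,ori(p,YB+np.pi/2)); st()
f=snap('top','t6',(225,78,350,214),4.4)
E
```

```text
t46.0 p [ 0.4742 -0.0425  0.0652] F [ 0.2 -0.3 -0.4] gap0.000 gf0.0
True
t47.0 p [ 0.4741 -0.0425  0.05  ] F [-2.3 -0.1  7.4] gap0.001 gf3.6
t47.4 p [ 0.474  -0.0425  0.05  ] F [-1.4  0.2  7.5] gap0.002 gf4.0
t49.4 p [ 0.3705 -0.0301  0.2989] F [-0.3  1.  -0. ] gap0.000 gf0.0
```

View pics/t6.png

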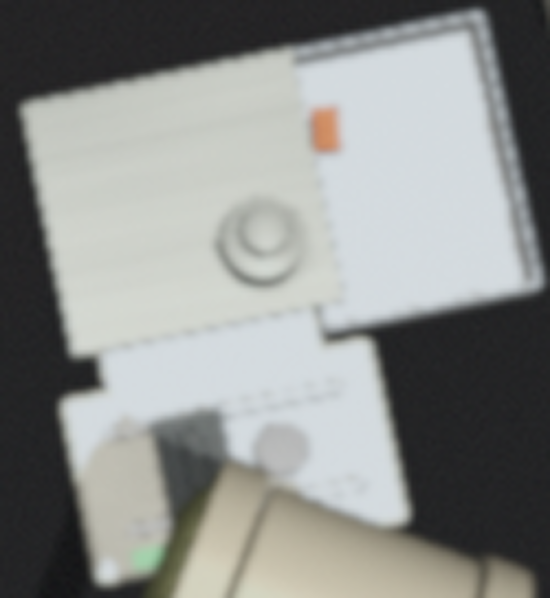

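The weight has been knocked on the pan, to crop position (262,240), so that press may not count. I'll regrasp it, re-centre it with the catch still aside, then press again.

```bash
python3 - <<'E'
from h import *
f=load('t6'); g=load('t5'); h=.5*(1-1/4.4)
def P(f,u,v,z): return px2w(f,u/4.4+225-h,v/4.4+78-h,z)
d=(P(f,262,240,.119)+P(f,265,232,.149)-P(g,182,191,.119)-P(g,183,178,.149))/2; print(d, P(f,262,240,.119),P(f,265,232,.149), P(g,182,191,.119))
p0=np.array([.626,.0146,0])+d; p0[2]=0; print('weight',p0)
env.release()
p=p0+[0,0,.26]; q=ori(p,YB+np.pi/2); env.reach(p,q)
f=snap('wrist','w7',scale=1.56)
print([(w2px(f,[*p0[:2],z])*1.56).round() for z in(.149,.119,.081)])
E
```

```text
[-0.03204563 -0.04657766  0.        ] [ 0.59407595 -0.03170794  0.119     ] [ 0.59342158 -0.03200689  0.149     ] [0.62501789 0.01492073 0.119     ]
weight [ 0.59395437 -0.03197766  0.        ]
[array([397., 293.]), array([397., 278.]), array([398., 263.])]
```

View pics/w7.png

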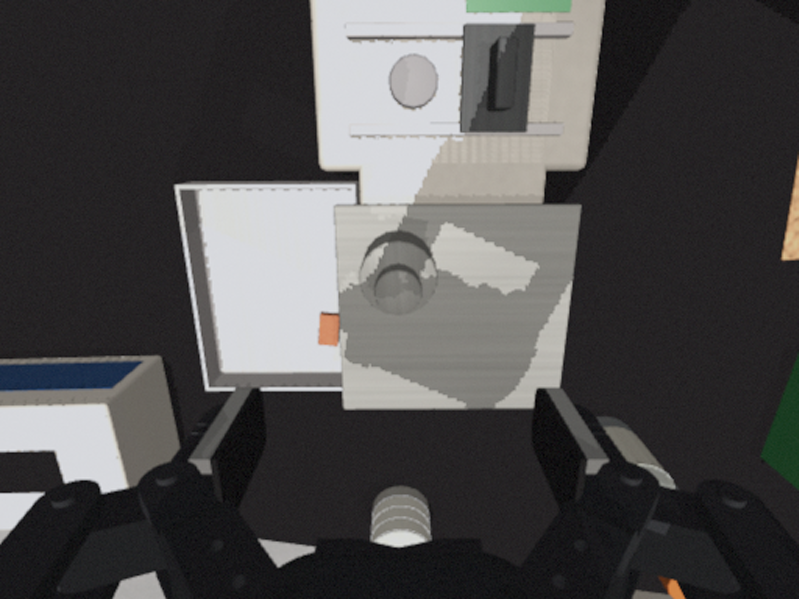

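```bash
python3 - <<'E'
from h import *
w=np.array([.594,-.032,0])
env.movel(w+[0,0,.13],.12); print(env.movel(w+[0,0,.092],.05,guard=4)); st()
env.close_gripper(30); st()
env.movel(w+[0,0,.125],.06); st()
T=PAN+[0.0007,0,0]
env.movel(T+[0,0,.04],.1); env.movel(T+[0,0,.020],.08); env.hold(.3); st()
print(env.movel(T+[0,0,.001],.01,guard=4.5)); env.hold(.2); st()
env.release(); env.movel(T+[0,0,.1],.1)
env.close_gripper(20)
p=B(-.1,-.03,.13); env.reach(p,ori(p,YB+np.pi/2)); env.movel(B(-.1,-.03,.065),.08); env.hold(.2)
f=snap('top','t8',(225,78,350,214),4.4)
print(env.movel(B(-.1,-.03,.046),.015,guard=10)); st(); env.hold(.4); st()
g=eyes.grab_frame('top')['frame'].astype(int); print('moved during press', np.abs(g-f['frame'].astype(int))[78:155,225:300].max())
env.movel(B(-.1,-.03,.13),.08)
E
```

```text
False
t53.3 p [ 0.5942 -0.0321  0.0923] F [-0.2  0.  -0.5] gap1.001 gf0.0
t53.7 p [ 0.5941 -0.0321  0.0922] F [-0.3 -0.5  1.1] gap0.563 gf36.0
t54.4 p [ 0.5937 -0.0319  0.1247] F [-0.1  0.4 -6.8] gap0.566 gf35.3
t55.9 p [0.6273 0.0146 0.1053] F [ 0.2  0.7 -6.8] gap0.562 gf35.3
True
t57.2 p [0.6266 0.0147 0.0933] F [ 3.3  0.2 -1.1] gap0.560 gf35.9
True
t62.4 p [ 0.4741 -0.0425  0.05  ] F [-2.6  0.3  7.1] gap0.000 gf3.6
t62.8 p [ 0.474  -0.0425  0.05  ] F [-1.3  0.6  8.6] gap0.001 gf4.0
moved during press 40
```

View pics/t8.png

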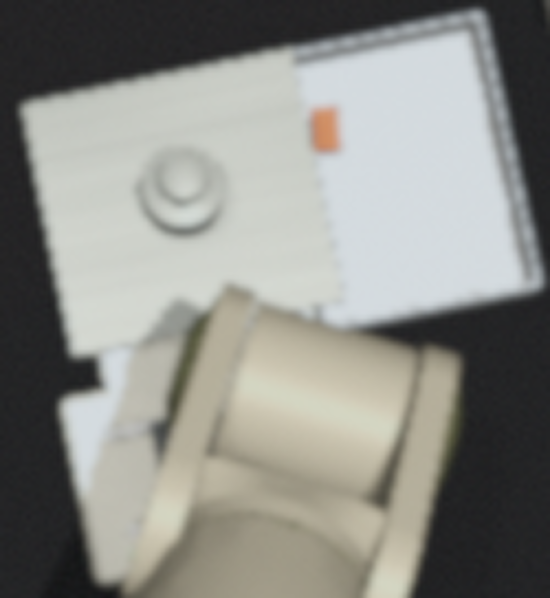

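The weight is back in the same centred spot, at (181,190). I'll check how far the catch is open from w7.

```bash
python3 - <<'E'
from h import *
f=load('w7')
for pts,z in(([(463,25),(535,25),(527,131),(460,131)],.062),([(413,81)],.056)):
    c=np.mean([px2w(f,u/1.56,v/1.56,z) for u,v in pts],0)-ORG; print(c@BX,c@BY)
E
```

```text
-0.1003590773060401 0.025362465677525946
-0.10032959005332347 -0.029660117948159984
```

The catch is fully open (55 mm) and the press reached the stop. Next I'll shut the catch and return the weight.

```bash
python3 - <<'E'
from h import *
env.movel(B(-.1,.025,.13),.1); env.release(); env.movel(B(-.1,.025,.0675),.06,guard=5); env.close_gripper(20); st()
print(env.movel(B(-.1,-.036,.0675),.04,guard=7)); env.hold(.2); s=st()
print('travel',(np.array(s['position'])-B(-.1,-.03,0))@BY)
env.release(); env.movel(B(-.1,-.03,.16),.1)
T=PAN+[0.0007,0,0]
f=snap('wrist','w9')
p=T+[0,0,.12]; env.reach(p,ori(p,YB+np.pi/2)); env.movel(T+[0,0,.008],.06,guard=4); env.close_gripper(35); st()
env.movel(T+[0,0,.085],.08); st()
C=np.array([.3552,-.3085,0]); p=C+[0,0,.17]; q=ori(p,np.arctan2(C[1],C[0])+np.pi/2)
env.movel(p,.15,frame=q); env.movel(C+[0,0,.028],.1); env.hold(.3); st()
print(env.movel(C+[0,0,.008],.01,guard=4.5)); env.hold(.2); st()
env.release(); env.movel(C+[0,0,.17],.1)
env.reach([.3,0,.35],ori([.3,0,.35],np.pi/2)); st()
f=eyes.grab_frame('top'); np.savez('pics/t10.npz',**f); im=f['frame'][:,:,::-1]
a=cv2.resize(im[78:214,225:350],None,fx=3,fy=3,interpolation=3)
b=cv2.resize(im[150:220,130:190],None,fx=4,fy=4,interpolation=3)
c=cv2.resize(im[195:245,355:410],None,fx=5,fy=5,interpolation=3)
m=np.zeros((540,660,3),np.uint8); m[:a.shape[0],:a.shape[1]]=a; m[:280,380:620]=b; m[285:535,380:655]=c
cv2.imwrite('pics/t10.png',m)
E
```

```text
t67.3 p [0.4646 0.0115 0.0676] F [-1.3 -1.8  1.8] gap0.130 gf25.2
True
t68.8 p [ 0.4743 -0.0427  0.0676] F [0.3 0.4 3.5] gap0.133 gf25.5
travel -0.00027791605541348393
t73.8 p [0.6272 0.0147 0.093 ] F [0.4 0.6 0.5] gap0.561 gf41.3
t74.9 p [0.6269 0.0146 0.1693] F [ 0.2 -0.3 -8.1] gap0.560 gf40.6
t79.7 p [ 0.3552 -0.3086  0.0282] F [-0.5 -0.1 -7.5] gap0.560 gf40.6
True
t81.0 p [ 0.3552 -0.3085  0.0192] F [-1.6 -0.5  4.5] gap0.561 gf41.8
t84.4 p [ 0.3003 -0.0005  0.3494] F [-0.1  0.7  0.1] gap1.003 gf0.0
```

View pics/t10.png

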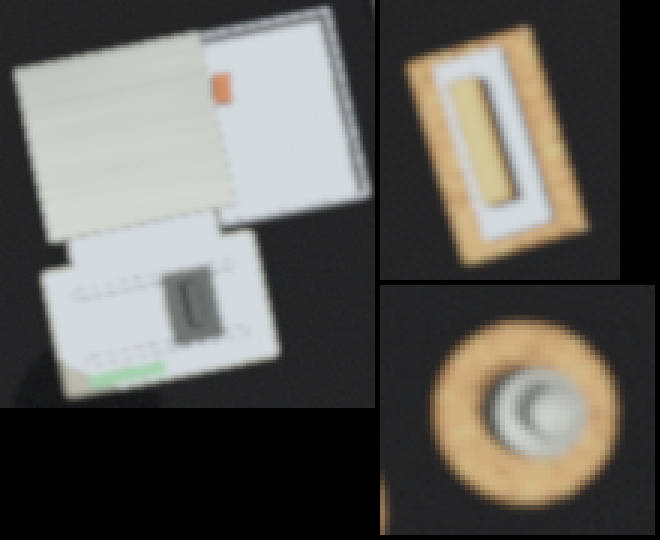

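Everything is in place: the catch is shut at (192,305), the pan is empty, and both shards are in the tray. The scraper stands on its mat and the weight is in the middle of its coaster.

```bash
python3 -c "
from h import *
print(job.hand_in())"
```

```text
the job is handed in; nothing more can be done
None
```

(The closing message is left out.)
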